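# Clamp a glued ring in the craft press until the clutch knob clicks

## Task

Lay the brown glued ring flat over the low boss of the white tray, gently push the tray fully home under the press, then wind the red knob down clockwise until its slip clutch clicks with the ring clamped; stop within the first few clicks, and let go. Let the knob sink as it winds, do not lean on it, and leave the other things on the table alone.

Things in the scene. Friction and masses are not known exactly. Their poses are not given: they have to be found in the camera images.
- ring_mid (a point): centre (half-way up) of the loose glued ring: dark reddish-brown wood with two black glue seams, outside 56 mm, hole 36 mm, 12 mm thick, about 30 g, lying flat on the 2 mm turquoise felt among two pale rings. Its centre is 6 mm above its underside; z is its axis.
- tray_nest (a point): point on the white tray's top face (20 mm above the table) at the foot of its boss, where the ring goes: the boss is 30 mm across and 7 mm high, rounded off, and the ring lies flat round it with its underside on this point's level. x is the direction in which the tray slides home, z up. The tray is 76 mm wide and runs from 85 mm behind this point (-x) to 40 mm ahead of it.
- tray_tab (a point): middle of the outer (-x) face of the orange upright tab at the tray's rear end, the face to push on: 50 mm wide (y), 8 mm thick, from 20 to 52 mm above the table; this point is 42 mm up. x is the push direction. The tab is 82 mm behind the nest point. The grey bed plate below (12 mm high, 92 mm wide, with 18 mm high rims along its sides) extends 15 mm behind the tab when the tray is fully out.
- tray (a joint): slide of the tray, m: 0 fully out, 0.125 fully home at a rigid stop with the nest right under the screw. About 2.5 N of friction; stays where it is left.
- foot_face (a point): centre of the underside of the press's round steel foot (50 mm across), on the vertical screw axis. Some 4 to 11 mm above the ring's top when the ring comes under it. The press, blue with a column beyond (+x of this frame, the tray's slide direction) and an arm over the foot, is bolted down; the arm's top is 106 mm above the table, and reaches 36 mm from the screw axis towards the tray's open side.
- cap_mid (a point): centre of the round red clutch knob (32 mm across, 34 mm tall) on top of the vertical screw, over a 22 mm sleeve, 0.16 to 0.18 m above the table. Turned clockwise seen from above (0.075 N m), knob, sleeve and foot sink together 3 mm per rad, and stay where they are left. 1.3 to 3.5 rad bring the foot down on a ring in place. Grip it from above, at any yaw.
- clutch: the red knob itself, origin on its axis at the foot's underside. Its joint value is its slip relative to the screw: 0 at the start, growing clockwise, only while it slips, at 0.14 N m; a click each 0.2 rad. The turning torque goes up from 0.075 to 0.14 N m and stays. Clamped, it takes only 0.01 N m to ease it back. Slipping clamps the ring with about 22 N; pushing down adds to that.
- ring: the same glued ring; origin at the centre of its underside
- foot: the press's foot; origin at the centre of its underside
- spare_a_mid (a point): centre of a loose pale spare ring of the same size on the felt: leave alone
- spare_b_mid (a point): centre of another pale spare ring: leave alone
- glue: white glue bottle with an orange cap, 48 mm across, 130 mm tall: leave alone
- jar: clear jar with a blue lid, 64 mm across, 80 mm tall: leave alone
There are look-alikes about, which are no part of the job. Of the things that look like the ring, take the one that is farthest to the robot's right at the start.

How it is judged:
On the way, in this order (a step that is already met when the one before it is completed fails the run):
1. the glued ring lies flat round the boss of the tray, let go, before the tray is home (horizontal distance between ring_mid and tray_nest below 0.006 m and z of ring_mid in the frame of tray_nest below 0.009 m and angle between ring_mid's own z axis and vertical below 0.1 rad and contact force between the fingers and ring below 0.1 N and not (value of joint tray above 0.122 m)), for 0.2 s.
2. the tray is fully home with the ring on it, before the knob has slipped (horizontal distance between ring_mid and tray_nest below 0.006 m and z of ring_mid in the frame of tray_nest below 0.009 m and angle between ring_mid's own z axis and vertical below 0.1 rad and value of joint tray above 0.122 m and value of joint clutch below 0.2 rad), for 0.2 s.
3. the clutch has clicked with the ring clamped (horizontal distance between ring_mid and tray_nest below 0.006 m and z of ring_mid in the frame of tray_nest below 0.009 m and angle between ring_mid's own z axis and vertical below 0.1 rad and value of joint tray above 0.122 m and value of joint clutch above 0.2 rad and contact force between foot and ring above 10 N), for 0.2 s.
At the end, for the whole second after the job is handed in: the ring lies flat round the boss (within 6 mm), the tray is home (within 3 mm), the clutch has slipped at least 0.2 rad (one click) and the foot presses the ring with more than 10 N; everything is released and at rest (all of step 3 and linear speed of ring below 0.01 m/s and horizontal distance between ring_mid and foot_face below 0.008 m); the robot touches nothing.
It fails at once if the clutch is run on: slipped more than 1.2 rad (6 clicks) (value of joint clutch above 1.2 rad).
It fails at once if the foot presses the ring with more than 38 N (leaning on the knob) (contact force between foot and ring above 38 N).
It fails at once if the tray is rammed: pushed with more than 30 N (contact force between any of the fingers, the arm and tray above 30 N).
It fails at once if another thing on the table is disturbed (moved more than 30 mm) (distance of any of spare_a_mid, spare_b_mid, glue, jar from where it was at the start of the episode above 0.03 m).
It also fails if it takes over 72 s, if anything falls off the work surface, if the arm or the gripper's body presses on something with over 40 N, if the wrist force passes 120 N, or if a joint passes its speed limit or range.

## Robot

A 7-joint arm with a two-finger parallel gripper is mounted at the origin on the work surface. World frame = base frame: x ahead of the robot, y to its left, z up, the work surface at z = 0. Lengths are in m, angles in rad, forces in N, time in s.
With the tool pointing down it reaches from about 0.4 to 0.85 m from the base axis. Payload 4.5 kg.
Tool frame: the origin (TCP) lies at the very end of the fingers, on their centre line; the grasp point (between the pads) lies 19 mm behind it; z points along the fingers, y is the line along which they close (so a half turn about z gives the same grasp; the last joint's range is limited). The gripper opens to 88 mm and grips with 3 to 60 N. Pads are 18 mm wide; open, the fingers measure 123 mm over their backs; the gripper's body (75 mm by 187 mm) begins 45 mm behind the grasp point.
Start: joints at [-1.128, 0.689, -0.195, 1.565, 0.157, 0.902, -0.215], TCP at [0.248, 0.574, 0.199] pointing down, gripper open.
Joint ranges: [-3.01, 3.01], [-0.46, 2.08], [-1.47, 1.51], [0.13, 2.56], [-1, 4.14], [0.04, 2.09], [-2.66, 2.66]. Speed limits (rad/s): [2.57, 2.57, 3.14, 3.14, 3.14, 3.14, 3.14].

## Interface

Orientations are given as a unit quaternion [x, y, z, w].
In Python, from plant import r gives the robot as it stands. The module is installed in compiled form; this text tells all that it offers.
- The arm moves only by the tool step_arm, never from a script. Its argument "increments" is a list of rows, each a list of 2 entries, a list of its own where there are three numbers: the shift along the world's x, y, z in cm, then the turn, a rotation vector about the world's x, y, z in degrees. A call has exactly 10 rows; each row shifts and turns the commanded pose from where the row before left it; what a row does not reach is not made up. A row lasts 1/10 s, in which the tool goes at most 50 mm and 8.59 degrees, less where a joint would pass 70% of its speed; a pose out of reach is approached as far as the arm can. A call is refused whole if a number of a shift passes 5 or a number of a turn 8.59, either way. A call with a gripper value outside its range is refused whole. "fingers" is the opening, from 0 (shut) to 1 (fully open), set as the call begins (left out, the last holds). The fingers move at their own pace and stop on an object; "grip_force" is the grip in N (left out, the last holds). Time passes only in rows, so rows that do not move let the fingers close, or fill a call up. It gives the time, the measured TCP pose, the force, the opening and the grip force at its end, in the units of the state.
- r.get_state(): the state, without advancing time (a new reading comes with each control period).
- r.snapshot(name): name is "side" or "top"; returns (picture, depth): 400x640x3 uint8, red, green, blue; 400x640 float32, m along the optical axis (not along the pixel's ray), 0 where there is no reading.
- r.calibration(name): a dict with "fov_y" (degrees; the focal length in pixels is half the picture's height over the tangent of half this angle, whatever the lens; pixels are square), "cx", "cy" (the principal point, pixels), "R" (3x3) and "t" (3): a world point X has camera coordinates R X + t. Camera axes: x right, y down, z forward; pixel columns grow to the right and rows downward; lengths in m; the calibration is good to about 2 mm. A picture is of the moment at which its call begins. calibration takes no time and is no camera call.
- r.finish_job(): hands the job in; it is judged then, once.
The state is a dict: "clock": time; "q": joint angles; "qd": joint speeds; "joint_torque": joint torques, N m; "tool_pos": TCP position; "eef_rot": TCP orientation; "contact_force": force on the tool from outside, world axes, zero at the start; "moment": the same for the moment, N m; "opening": opening from 0.0 (shut) to 1.0 (fully open); "finger_force": force on a finger pad.
Only numpy, scipy, OpenCV 4.12 (cv2) and the standard library are available. Lean on these libraries where they do the work, as an engineer would, in place of code of your own. Each camera call takes 0.05 s, during which the arm holds its last target. There are 200 camera calls.

## Working session

There is one attempt and no reset: what is moved stays moved. The work goes in short steps, Python scripts to look and compute and a tool call to move; the robot and the scene stay as the last step left them, time stands still between calls to the robot, and variables do not carry over. Pictures are saved under pics/ and viewed, at most 10 in all, crops included, and the job is handed in when it is done.

Besides the shell and the picture viewer there is one more tool, called after "Emit:" by a JSON object that holds its "method" and its "body", one argument or row to a line. step_arm: Moves the arm, as the interface text tells. Its arguments: {"type":"object","properties":{"increments":{"type":"array","items":{"type":"array"}},"fingers":{"type":"number"},"grip_force":{"type":"number"}},"required":["increments"]}

```bash
mkdir -p pics
cat > h.py <<'E'
import numpy as np, cv2
from plant import r
def K(n):
    c=r.calibration(n); f=200/np.tan(np.radians(c["fov_y"])/2); return f,c["cx"],c["cy"],np.array(c["R"]),np.array(c["t"])
def ray(n,u,v):
    f,cx,cy,R,t=K(n); o=-R.T@t; d=R.T@np.array([(u-cx)/f,(v-cy)/f,1]); return o,d
def onz(n,u,v,z):
    o,d=ray(n,u,v); return o+d*(z-o[2])/d[2]
def cloud(n,dep):
    f,cx,cy,R,t=K(n); v,u=np.mgrid[:400,:640]
    P=np.stack([(u-cx)/f*dep,(v-cy)/f*dep,dep],-1); return (P-t)@R
def snap(n,name):
    p,d=r.snapshot(n); cv2.imwrite(f"pics/{name}.png",p[:,:,::-1]); np.savez(f"pics/{name}.npz",p=p,d=d); return p,d
def proj(n,X):
    f,cx,cy,R,t=K(n); c=R@np.array(X)+t; return f*c[0]/c[2]+cx,f*c[1]/c[2]+cy
E
python3 - <<'E'
from h import *
for n in("top","side"):
    p,d=snap(n,n+"0"); f,cx,cy,R,t=K(n); print(n,f,cx,cy,R.round(3).tolist(),(-R.T@t).round(3))
a=cv2.imread("pics/top0.png");b=cv2.imread("pics/side0.png")
s=r.get_state();print(s)
E
```

```text
top 465.9798165095056 311.0163115551985 192.7336358354065 [[-0.001, -1.0, 0.026], [-0.989, -0.003, -0.15], [0.15, -0.026, -0.988]] [0.304 0.029 1.441]
side 361.6050241136024 318.65139296078667 198.55142784596757 [[0.709, -0.705, 0.004], [-0.404, -0.412, -0.817], [0.578, 0.577, -0.577]] [ 0.038 -0.431  0.598]
{'clock': 0.1, 'q': array([-1.12819151,  0.68991168, -0.19450161,  1.56623598,  0.15729608,
        0.90249387, -0.21508033]), 'qd': array([-0.00019599, -0.00044218,  0.00036181, -0.00404898,  0.00018804,
        0.00117289, -0.00066541]), 'joint_torque': array([-2.84612150e-03, -5.28503680e+01, -1.27093613e+00, -1.53837562e+01,
       -5.24490641e-02,  2.03910291e-03,  3.90753132e-05]), 'tool_pos': array([0.24824681, 0.57289407, 0.19808368]), 'eef_rot': array([ 2.02943401e-01,  9.79190118e-01, -8.23168342e-04, -1.05442914e-04]), 'contact_force': array([-0.03950021, -0.39685672,  0.49561509]), 'moment': array([ 0.01545695, -0.01182232,  0.03256278]), 'finger_force': 0.0, 'opening': 1.000958813342793}
```

View pics/top0.png

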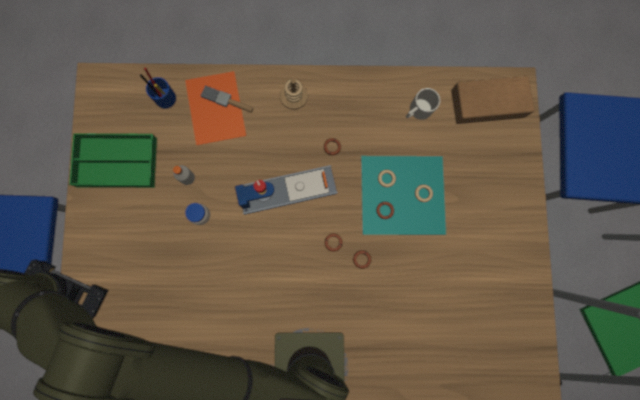

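View pics/side0.png

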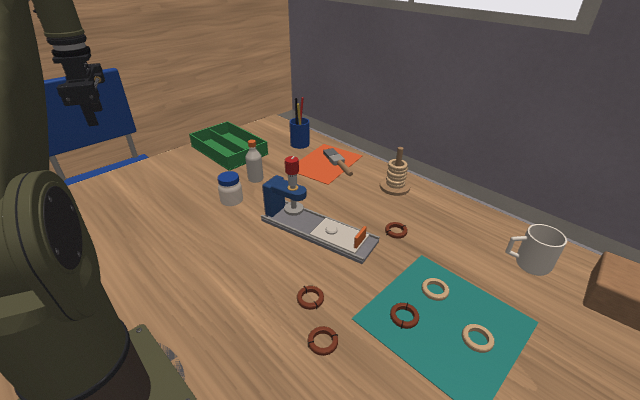

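Candidates for the glued ring in the top view are (332,146), (385,210), (333,242) and (362,259). The pale rings at (387,178) and (424,193) are the spares. The one at (385,210) is on the felt and farthest right, so I choose it. The tray boss is at about (300,186), the tab at (325,180) and the knob at (261,187). I'll check these in a close crop.

Run:
```python
from h import *
a=cv2.imread("pics/top0.png")[140:240,220:440]; b=cv2.imread("pics/side0.png")[140:360,230:520]
a=cv2.resize(a,(792,360),interpolation=cv2.INTER_CUBIC)  #3.6x
cv2.imwrite("pics/c1.png",a)
b=cv2.resize(b,None,fx=2.7,fy=2.7,interpolation=cv2.INTER_CUBIC);cv2.imwrite("pics/c2.png",b)
d=np.load("pics/top0.npz"); C=cloud("top",d["d"]); p=d["p"].astype(int)
felt=C[165:228,364:440].reshape(-1,3); print("felt z",np.median(felt[:,2]))
# dark ring
sub=p[190:232,365:405]; m=(sub[...,0]>sub[...,1]+5); v,u=np.nonzero(m); v+=190;u+=365
(c,rad)=cv2.minEnclosingCircle(np.stack([u,v],1).astype(np.float32)); print("ring px",c,rad,len(u),u.mean(),v.mean(), onz("top",*c,.012),"rad m",rad*1.44/466)
m=(p[...,0]>130)&(p[...,1]<60)&(p[...,2]<60)
v,u=np.nonzero(m[170:205,240:285]);v+=170;u+=240;print("knob",u.mean(),v.mean(),len(u),C[v,u].mean(0),np.percentile(C[v,u,2],[5,50,95]))
for q in[(300,186),(310,183),(325,180),(261,187),(240,195)]: print(q,C[q[1],q[0]].round(4))
```

```text
felt z 0.0029130821339571735
ring px (384.8636474609375, 209.86363220214844) 8.412262916564941 117 384.95726495726495 209.76923076923077 [ 0.468161   -0.23759561  0.012     ] rad m 0.02599497553616634
knob 259.6101694915254 186.0 59 [0.5127967  0.13584777 0.18643765] [0.1820068  0.18635684 0.19081524]
(300, 186) [0.5388 0.0255 0.0329]
(310, 183) [ 0.5504 -0.0054  0.0201]
(325, 180) [ 0.5539 -0.05    0.0538]
(261, 187) [0.5104 0.1322 0.184 ]
(240, 195) [0.5005 0.1994 0.1007]
```

View pics/c1.png

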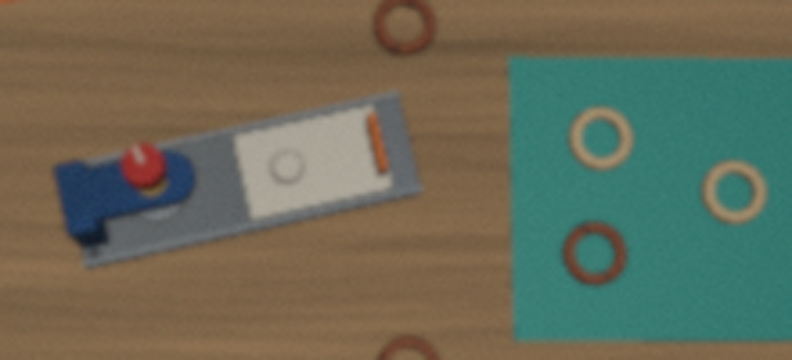

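View pics/c2.png

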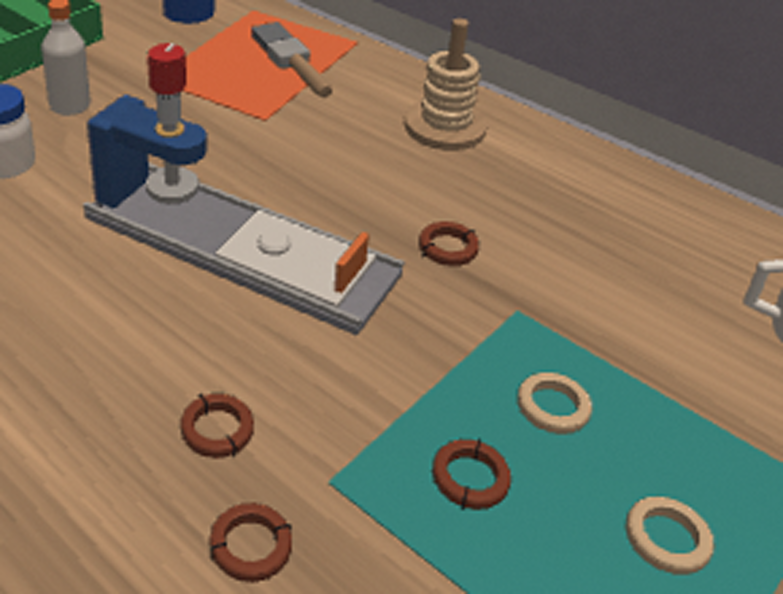

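The crop confirms the choice: the ring on the felt is brown with two seams. Next I'll get the tray direction, nest, ring and knob axis from both views.

Run:
```python
from h import *
c1=lambda x,y:(220+(x+.5)/3.6-.5,140+(y+.5)/3.6-.5)
c2=lambda x,y:(230+(x+.5)/2.7-.5,140+(y+.5)/2.7-.5)
print("ring",onz("top",*c1(594.5,253.5),.011).round(4),onz("side",*c2(472,472),.009).round(4))
print("boss",onz("top",*c1(287,166),.026).round(4),onz("side",*c2(274,241),.026).round(4))
d=np.load("pics/top0.npz");p=d["p"].astype(int)
def fit(m,z,name):
    v,u=np.nonzero(m); P=np.array([onz("top",a,b,z)[:2] for a,b in zip(u,v)],np.float32); print(name,len(u),cv2.minAreaRect(P*1000))
box=np.zeros((400,640),bool);box[155:215,280:335]=1
fit((p.min(-1)>120)&box,.02,"white")
m=(p[...,0]>130)&(p[...,2]<80)&(p[...,1]<110)&box;m[:,:315]=0;fit(m,.052,"tab")
box[:]=0;box[150:220,230:340]=1
# bed lower long edge / rear edge, from c1
for n,f,pts in(("top",c1,[(87,267),(421,190),(399,93)]),("side",c2,[(86,210),(357,329),(402,266)])):
    E=[onz(n,*f(*q),.018)for q in pts];print(n,np.round(E,4).tolist(),np.degrees(np.arctan2(*(E[0]-E[1])[[1,0]])),np.linalg.norm(E[1]-E[2]))
print("knob top",onz("top",*c1(143,156),.19).round(4),onz("side",*c2(167,52),.19).round(4))
# triangulate knob
def tri(a,b):
    (o,e),(q,g)=ray("top",*a),ray("side",*b); s=np.linalg.lstsq(np.stack([e,-g],1),q-o,rcond=None)[0]; return o+e*s[0],q+g*s[1]
print(tri(c1(143,156),c2(167,52)))
```

```text
ring [ 0.4677 -0.2375  0.011 ] [ 0.4713 -0.2359  0.009 ]
boss [0.5407 0.0275 0.026 ] [0.5416 0.028  0.026 ]
white 914 ((545.3805541992188, 5.478668212890625), (76.96217346191406, 125.88838958740234), 12.027685165405273)
tab 167 ((528.8555297851562, -48.38500213623047), (57.295021057128906, 150.16677856445312), 89.86241149902344)
top [[0.4545, 0.197, 0.018], [0.5215, -0.0877, 0.018], [0.6065, -0.0694, 0.018]] 103.23551324156784 0.08696645741434629
side [[0.4537, 0.1924, 0.018], [0.5158, -0.0914, 0.018], [0.605, -0.0695, 0.018]] 102.35001644051184 0.0918006773822482
knob top [0.5205 0.1364 0.19  ] [0.5138 0.1335 0.19  ]
(array([0.52115616, 0.13665933, 0.18641299]), array([0.51830175, 0.13884235, 0.18610548]))
```

Emit:
{"method": "step_arm", "body": {
  "increments": [
    [[1,-3,1],[0,0,-7]],
    [[2,-4,1],[0,0,-7]],
    [[3,-4,1],[0,0,-7]],
    [[3,-4,1],[0,0,-7]],
    [[3,-4,1],[0,0,-7]],
    [[3,-4,0],[0,0,-7]],
    [[2,-4.5,0],[0,0,-7]],
    [[1,-4.5,0],[0,0,-7]],
    [[0,-4.5,0],[0,0,0]],
    [[0,-4.5,0],[0,0,0]]
  ],
  "fingers": 0.85
}}

```text
clock: 1.1
tool_pos: [0.4265, 0.1638, 0.248]
eef_rot: [0.639, 0.769, -0.0, 0.0]
contact_force: [0.5, -1.4, 0.4]
opening: 0.847
finger_force: 0.0
```

The tray already sits about 12 mm in. The bed's rear edge is 26.6 mm behind the tab rather than 15, and the knob at (0.518, 0.137) agrees with this. That leaves about 113 mm of travel. Now I'll move above the ring.

Emit:
{"method": "step_arm", "body": {
  "increments": [
    [[0.4,-4.5,0],[0,0,1.5]],
    [[0.4,-4.5,0],[0,0,0]],
    [[0.4,-4.5,0],[0,0,0]],
    [[0.5,-4.5,-1],[0,0,0]],
    [[0.5,-4.5,-2],[0,0,0]],
    [[0.5,-4.5,-2],[0,0,0]],
    [[0.5,-4.5,-2],[0,0,0]],
    [[0.5,-4.5,-2],[0,0,0]],
    [[0.5,-3,-3],[0,0,0]],
    [[0,-1,-3],[0,0,0]]
  ],
  "fingers": 0.85
}}

```text
clock: 2.1
tool_pos: [0.469, -0.239, 0.0972]
eef_rot: [0.631, 0.776, -0.001, 0.002]
contact_force: [0.8, -0.1, -1.3]
opening: 0.855
finger_force: 0.0
```

Run:
```python
from h import *
p,d=snap("side","s1"); s=r.get_state(); print(s["tool_pos"],s["eef_rot"])
print([proj("side",x) for x in (s["tool_pos"],(.469,-.237,.014))])
cv2.imwrite("pics/c3.png",cv2.resize(cv2.imread("pics/s1.png")[200:360,300:500],None,fx=3.5,fy=3.5,interpolation=cv2.INTER_CUBIC))
```

```text
[ 0.46572452 -0.23762562  0.09300918] [ 0.63087481  0.77587917 -0.00175949 -0.00232333]
[(np.float64(410.1232262526735), np.float64(287.3755967888668)), (np.float64(404.6513039771586), np.float64(313.8902398294854))]
```

View pics/c3.png

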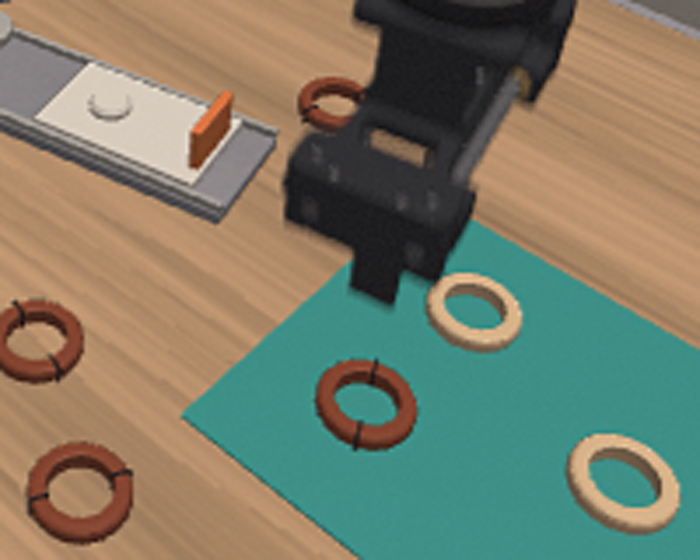

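The ring sits where I predicted, at crop (367,400), and the fingers straddle it with the spares clear. Descending to grip.

Emit:
{"method": "step_arm", "body": {
  "increments": [
    [[0.3,0,-1],[0,0,0]],
    [[0,0,-2],[0,0,0]],
    [[0,0,-2],[0,0,0]],
    [[0,0,-1.5],[0,0,0]],
    [[0,0,-1],[0,0,0]],
    [[0,0,-0.7],[0,0,0]],
    [[0,0,0],[0,0,0]],
    [[0,0,0],[0,0,0]],
    [[0,0,0],[0,0,0]],
    [[0,0,0],[0,0,0]]
  ],
  "fingers": 0.85
}}

```text
clock: 3.15
tool_pos: [0.472, -0.2343, 0.0168]
eef_rot: [0.629, 0.778, 0.0, 0.001]
contact_force: [-0.8, 0.3, -0.0]
opening: 0.848
finger_force: 0.0
```

Emit:
{"method": "step_arm", "body": {
  "increments": [
    [[-0.2,-0.2,-0.5],[0,0,0]],
    [[0,0,-0.5],[0,0,0]],
    [[0,0,0],[0,0,0]],
    [[0,0,0],[0,0,0]],
    [[0,0,0],[0,0,0]],
    [[0,0,0],[0,0,0]],
    [[0,0,0],[0,0,0]],
    [[0,0,0],[0,0,0]],
    [[0,0,0],[0,0,0]],
    [[0,0,0],[0,0,0]]
  ]
}}

```text
clock: 4.15
tool_pos: [0.4697, -0.2361, 0.0063]
eef_rot: [0.629, 0.778, 0.0, 0.0]
contact_force: [-0.4, -1.1, 0.3]
opening: 0.851
finger_force: 0.0
```

Emit:
{"method": "step_arm", "body": {
  "increments": [
    [[0,0,0],[0,0,0]],
    [[0,0,0],[0,0,0]],
    [[0,0,0],[0,0,0]],
    [[0,0,0],[0,0,0]],
    [[0,0,0],[0,0,0]],
    [[0,0,0],[0,0,0]],
    [[0,0,0],[0,0,0]],
    [[0,0,0],[0,0,0]],
    [[0,0,0],[0,0,0]],
    [[0,0,0],[0,0,0]]
  ],
  "fingers": 0.5,
  "grip_force": 10
}}

```text
clock: 5.15
tool_pos: [0.4697, -0.2361, 0.0063]
eef_rot: [0.629, 0.778, 0.0, 0.0]
contact_force: [0.4, -1.1, 0.3]
opening: 0.502
finger_force: 0.0
```

The fingers closed to 44 mm without force, which shouldn't happen on a 56 mm ring. I'll look.

Run:
```python
from h import *
p,d=snap("side","s2"); s=r.get_state(); print(s["tool_pos"],s["opening"],s["finger_force"])
cv2.imwrite("pics/c4.png",cv2.resize(cv2.imread("pics/s2.png")[230:370,330:500],None,fx=4,fy=4,interpolation=cv2.INTER_CUBIC))
```

```text
[ 0.46967086 -0.23612998  0.00625843] 0.49942329521541806 0.0
```

View pics/c4.png

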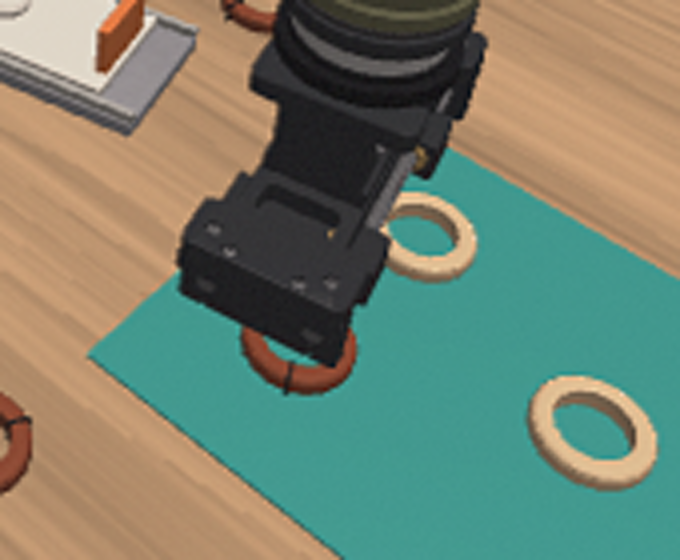

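Run:
```python
from h import *
d=np.load("pics/s1.npz"); C=cloud("side",d["d"]); p=d["p"]
for x,y in[(365,270),(378,270),(390,275),(375,290),(430,262),(310,210),(415,230),(460,210),(367,370),(367,438)]:
    u,v=300+x/3.5,200+y/3.5; print("s1",x,y,C[int(v),int(u)].round(3),p[int(v),int(u)])
d=np.load("pics/s2.npz"); C=cloud("side",d["d"]); p=d["p"]
for x,y in[(200,280),(320,350),(370,270),(240,240),(255,355),(300,383),(345,360),(310,330),(460,60)]:
    u,v=330+x/4,230+y/4; print("s2",x,y,C[int(v),int(u)].round(3),p[int(v),int(u)])
# all low points near the tool darker
m=(p.max(-1)<70)&(abs(C[...,0]-.47)<.12)&(abs(C[...,1]+.236)<.08)&(C[...,2]<.08)&(C[...,2]>.003);print(m.sum(), np.round(C[m][np.argsort(C[m][:,2])][:25],3).tolist())
```

```text
s1 365 270 [ 0.416 -0.246  0.165] [30 31 31]
s1 378 270 [ 0.417 -0.252  0.169] [28 27 28]
s1 390 275 [ 0.389 -0.27   0.202] [31 30 30]
s1 375 290 [ 0.419 -0.252  0.156] [30 29 30]
s1 430 262 [ 0.39  -0.285  0.22 ] [30 29 31]
s1 310 210 [ 0.381 -0.234  0.218] [50 48 49]
s1 415 230 [ 0.383 -0.279  0.24 ] [29 27 30]
s1 460 210 [ 0.399 -0.289  0.244] [36 35 36]
s1 367 370 [ 0.485 -0.224  0.014] [149  80  58]
s1 367 438 [ 0.447 -0.25   0.014] [110  60  42]
s2 200 280 [ 0.381 -0.231  0.126] [53 52 53]
s2 320 350 [ 0.392 -0.281  0.119] [30 31 32]
s2 370 270 [ 0.428 -0.278  0.134] [54 53 55]
s2 240 240 [ 0.387 -0.242  0.154] [54 53 55]
s2 255 355 [ 0.445 -0.227  0.014] [129  68  47]
s2 300 383 [ 0.449 -0.251  0.013] [129  70  50]
s2 345 360 [ 0.473 -0.26   0.013] [143  75  52]
s2 310 330 [ 0.385 -0.278  0.135] [38 39 41]
s2 460 60 [ 0.482 -0.272  0.208] [37 38 41]
21 [[0.444, -0.247, 0.005], [0.451, -0.256, 0.006], [0.448, -0.253, 0.007], [0.449, -0.255, 0.007], [0.467, -0.263, 0.007], [0.444, -0.247, 0.007], [0.444, -0.226, 0.008], [0.443, -0.231, 0.008], [0.446, -0.222, 0.009], [0.45, -0.217, 0.009], [0.443, -0.229, 0.009], [0.444, -0.246, 0.01], [0.445, -0.225, 0.01], [0.451, -0.216, 0.011], [0.445, -0.248, 0.011], [0.446, -0.247, 0.012], [0.444, -0.246, 0.013], [0.447, -0.246, 0.015], [0.444, -0.245, 0.015], [0.449, -0.244, 0.015], [0.445, -0.247, 0.016]]
```

The depth puts the fingertips about 50 mm higher than tool_pos says. I'll test this against the start picture and the current views before trusting either.

Run:
```python
from h import *
for n,T in(("side0",(.248,.573,.198)),("s1",(.469,-.239,.0972)),("s2",(.4697,-.2361,.0063))):
    d=np.load(f"pics/{n}.npz"); C=cloud("side",d["d"]); p=d["p"]; T=np.array(T)
    m=(p.max(-1)<75)&(np.linalg.norm((C-T)[...,:2],axis=-1)<.13)&(C[...,2]>.03)&(C[...,2]<.5)&(d["d"]>0)
    q=C[m]-T; print(n,m.sum(),"proj",np.round(proj("side",T),1),"z off pcts",np.percentile(q[:,2],[0,1,5,20]).round(3))
    o=np.argsort(q[:,2])[:12]; vu=np.argwhere(m)[o]; print(np.c_[vu[:,::-1],q[o].round(3)].tolist())
    for h in(0.05,.06,.08,.1,.12): 
        k=abs(q[:,2]-h)<.006; print(h,k.sum(), q[k][:,:2].min(0).round(3) if k.any() else'',q[k][:,:2].max(0).round(3) if k.any() else '')
im=cv2.imread("pics/side0.png")[30:150,30:140]; cv2.imwrite("pics/c5.png",cv2.resize(im,None,fx=5,fy=5,interpolation=cv2.INTER_CUBIC))
```

```text
side0 4080 proj [100.9 132. ] z off pcts [0.04  0.047 0.07  0.129]
[[96.0, 111.0, 0.015, 0.042, 0.04], [95.0, 125.0, -0.017, -0.05, 0.04], [94.0, 125.0, -0.019, -0.049, 0.041], [95.0, 111.0, 0.013, 0.043, 0.041], [94.0, 111.0, 0.011, 0.044, 0.041], [98.0, 124.0, -0.011, -0.051, 0.041], [102.0, 109.0, 0.031, 0.044, 0.041], [97.0, 111.0, 0.017, 0.038, 0.041], [92.0, 125.0, -0.023, -0.047, 0.041], [98.0, 110.0, 0.021, 0.042, 0.042], [100.0, 110.0, 0.024, 0.038, 0.042], [97.0, 110.0, 0.018, 0.043, 0.042]]
0.05 94 [-0.032 -0.059] [0.033 0.05 ]
0.06 90 [-0.032 -0.06 ] [0.032 0.049]
0.08 56 [-0.033 -0.062] [-0.011 -0.051]
0.1 34 [-0.059 -0.09 ] [-0.004 -0.052]
0.12 262 [-0.065 -0.094] [0.063 0.06 ]
s1 13631 proj [412.2 285.2] z off pcts [0.05  0.109 0.132 0.183]
[[405.0, 284.0, -0.049, -0.01, 0.05], [409.0, 286.0, -0.049, -0.017, 0.051], [412.0, 286.0, -0.045, -0.02, 0.051], [410.0, 286.0, -0.048, -0.018, 0.051], [401.0, 282.0, -0.051, -0.003, 0.051], [408.0, 285.0, -0.049, -0.015, 0.052], [403.0, 283.0, -0.051, -0.007, 0.052], [409.0, 285.0, -0.048, -0.016, 0.052], [406.0, 284.0, -0.05, -0
[... 226 characters left out ...]
.081 -0.035] [-0.08  -0.029]
0.12 276 [-0.091 -0.05 ] [0.084 0.015]
s2 15660 proj [403.9 315.9] z off pcts [0.104 0.112 0.138 0.204]
[[405.0, 318.0, -0.078, -0.038, 0.104], [395.0, 313.0, -0.082, -0.021, 0.104], [383.0, 307.0, -0.086, -0.0, 0.105], [403.0, 317.0, -0.08, -0.035, 0.105], [385.0, 308.0, -0.086, -0.004, 0.105], [379.0, 305.0, -0.088, 0.006, 0.105], [411.0, 321.0, -0.077, -0.048, 0.105], [408.0, 319.0, -0.077, -0.043, 0.106], [393.0, 312.0, -0.083, -0.018, 0.106], [389.0, 310.0, -0.085, -0.011, 0.106], [386.0, 308.0, -0.085, -0.006, 0.106], [377.0, 304.0, -0.089, 0.01, 0.106]]
0.05 0  
0.06 0  
0.08 0  
0.1 11 [-0.088 -0.048] [-0.077  0.006]
0.12 208 [-0.092 -0.052] [0.091 0.015]
```

View pics/c5.png

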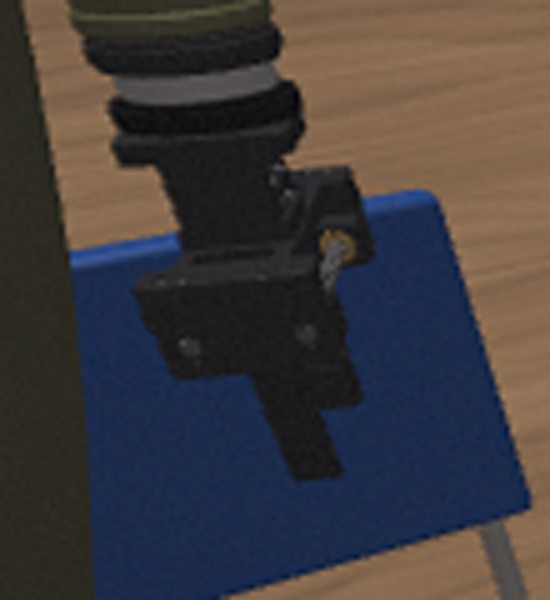

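The measured tips are 40 mm above the reported TCP at rest in the start picture. The body edge in the latest view gives 41 mm, and x and y agree. So tool_pos z reads about 41 mm low, and true tip z = tool_pos z + 0.041. That explains the free closing. I'll reopen and go down in stages, watching the force.

Emit:
{"method": "step_arm", "body": {
  "increments": [
    [[0,0,0],[0,0,0]],
    [[0,0,0],[0,0,0]],
    [[0,0,0],[0,0,0]],
    [[0,0,0],[0,0,0]],
    [[0,0,-0.5],[0,0,0]],
    [[0,0,-0.5],[0,0,0]],
    [[0,0,-0.5],[0,0,0]],
    [[0,0,-0.5],[0,0,0]],
    [[0,0,-0.4],[0,0,0]],
    [[0,0,-0.4],[0,0,0]]
  ],
  "fingers": 0.85
}}

```text
clock: 6.2
tool_pos: [0.4696, -0.2361, -0.0222]
eef_rot: [0.629, 0.778, 0.0, -0.0]
contact_force: [-0.7, 0.8, -0.4]
opening: 0.852
finger_force: 0.0
```

```bash
cat >> h.py <<'E'
def tip(n="side"):
    p,d=r.snapshot(n); s=r.get_state(); T=np.array(s["tool_pos"]); C=cloud(n,d)
    m=(p.max(-1)<75)&(np.linalg.norm((C-T)[...,:2],axis=-1)<.13)&(C[...,2]>.03)&(C[...,2]<.5)&(d>0)
    q=(C-T)[m]; print("T",T.round(4),"F",s["contact_force"].round(2),"op",s["opening"].round(3)); return p,d,q
E
python3 - <<'E'
from h import *
p,d,q=tip(); o=np.argsort(q[:,2])[:8]; print(q[o].round(3).tolist())
E
```

```text
Traceback (most recent call last):
  File "h.py", line 19, in tip
    q=(C-T)[m]; print("T",T.round(4),"F",s["contact_force"].round(2),"op",s["opening"].round(3)); return p,d,q
                                                                          ^^^^^^^^^^^^^^^^^^
AttributeError: 'float' object has no attribute 'round'
```

Reported z is below the table with no contact, so the offset is confirmed. Last 12 mm, then grip.

Emit:
{"method": "step_arm", "body": {
  "increments": [
    [[0,0,-0.4],[0,0,0]],
    [[0,0,-0.3],[0,0,0]],
    [[0,0,-0.3],[0,0,0]],
    [[0,0,-0.2],[0,0,0]],
    [[0,0,0],[0,0,0]],
    [[0,0,0],[0,0,0]],
    [[0,0,0],[0,0,0]],
    [[0,0,0],[0,0,0]],
    [[0,0,0],[0,0,0]],
    [[0,0,0],[0,0,0]]
  ]
}}

```text
clock: 7.25
tool_pos: [0.4697, -0.2362, -0.0337]
eef_rot: [0.629, 0.778, 0.0, 0.0]
contact_force: [0.0, -0.9, -0.1]
opening: 0.848
finger_force: 0.0
```

Emit:
{"method": "step_arm", "body": {
  "increments": [
    [[0,0,0],[0,0,0]],
    [[0,0,0],[0,0,0]],
    [[0,0,0],[0,0,0]],
    [[0,0,0],[0,0,0]],
    [[0,0,0],[0,0,0]],
    [[0,0,0],[0,0,0]],
    [[0,0,0],[0,0,0]],
    [[0,0,0],[0,0,0]],
    [[0,0,0],[0,0,0]],
    [[0,0,0],[0,0,0]]
  ],
  "fingers": 0.5,
  "grip_force": 10
}}

```text
clock: 8.25
tool_pos: [0.4697, -0.2361, -0.0337]
eef_rot: [0.629, 0.778, 0.0, 0.0]
contact_force: [-0.7, 0.8, 0.8]
opening: 0.65
finger_force: 10.0
```

Gripped, at 57 mm and 10 N. Lifting and carrying over the nest.

Emit:
{"method": "step_arm", "body": {
  "increments": [
    [[0,0,2],[0,0,0]],
    [[0,0,3],[0,0,0]],
    [[0,1,3],[0,0,0]],
    [[1,4,0],[0,0,0]],
    [[1,4,0],[0,0,0]],
    [[1,4,0],[0,0,0]],
    [[1,4,0],[0,0,0]],
    [[1,4,0],[0,0,0]],
    [[1,3.5,0],[0,0,0]],
    [[1.1,1.9,0],[0,0,0]]
  ]
}}

```text
clock: 9.25
tool_pos: [0.5404, 0.0325, 0.0461]
eef_rot: [0.627, 0.779, 0.001, -0.001]
contact_force: [-0.4, 0.1, 0.4]
opening: 0.65
finger_force: 10.0
```

Emit:
{"method": "step_arm", "body": {
  "increments": [
    [[0,0,0],[0,0,0]],
    [[0,0,0],[0,0,0]],
    [[0,0,-2],[0,0,0]],
    [[0,0,-2],[0,0,0]],
    [[0,0,-0.5],[0,0,0]],
    [[0,0,0],[0,0,0]],
    [[0,0,0],[0,0,0]],
    [[0,0,0],[0,0,0]],
    [[0,0,0],[0,0,0]],
    [[0,0,0],[0,0,0]]
  ]
}}

```text
clock: 10.25
tool_pos: [0.541, 0.0279, 0.0018]
eef_rot: [0.629, 0.778, 0.0, 0.0]
contact_force: [0.3, -0.1, -1.0]
opening: 0.65
finger_force: 10.0
```

```bash
sed -i 's/s\["opening"\].round(3)/s["opening"]/' h.py
python3 - <<'E'
from h import *
p,d,q=tip(); cv2.imwrite("pics/s3.png",p[:,:,::-1]); np.savez("pics/s3.npz",p=p,d=d)
C=cloud("side",d); pi=p.astype(int)
m=(pi[...,0]>pi[...,2]+25)&(pi[...,1]<110)&(C[...,2]>.045)&(C[...,2]<.075)&(np.linalg.norm(C[...,:2]-[.5407,.0275],axis=-1)<.06)&(pi[...,0]<190)
P=C[m]; print(m.sum(),P.min(0).round(3),P.max(0).round(3),P[P[:,2]>np.percentile(P[:,2],90)-.003].mean(0).round(4))
u0,v0=map(int,proj("side",(.54,.027,.05))); cv2.imwrite("pics/c6.png",cv2.resize(cv2.imread("pics/s3.png")[v0-60:v0+60,u0-80:u0+80],None,fx=5,fy=5,interpolation=cv2.INTER_CUBIC)); print(u0,v0)
E
```

```text
T [0.5409 0.0279 0.0016] F [-0.09  0.63  0.72] op 0.650061645571778
92 [ 0.519 -0.     0.045] [0.585 0.036 0.059] [0.5451 0.0132 0.05  ]
331 221
```

View pics/c6.png

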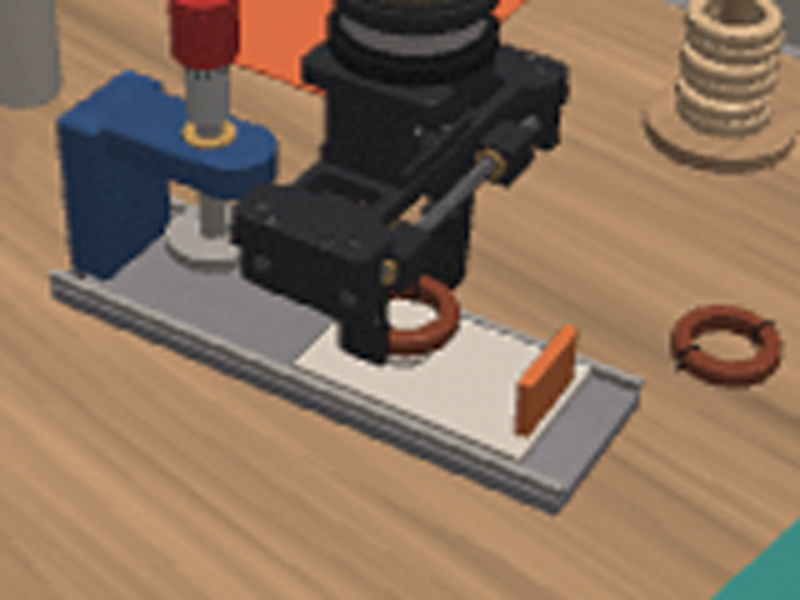

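The ring is held level over the boss, with its rear edge at y≈0.000, so the centre is at about 0.028. Lowering 17 mm.

Emit:
{"method": "step_arm", "body": {
  "increments": [
    [[0,0,-0.5],[0,0,0]],
    [[0,0,-0.4],[0,0,0]],
    [[0,0,-0.3],[0,0,0]],
    [[0,0,-0.2],[0,0,0]],
    [[0,0,-0.2],[0,0,0]],
    [[0,0,-0.1],[0,0,0]],
    [[0,0,0],[0,0,0]],
    [[0,0,0],[0,0,0]],
    [[0,0,0],[0,0,0]],
    [[0,0,0],[0,0,0]]
  ]
}}

```text
clock: 11.3
tool_pos: [0.5407, 0.0278, -0.0157]
eef_rot: [0.629, 0.778, 0.0, 0.0]
contact_force: [-0.1, -0.6, -0.4]
opening: 0.653
finger_force: 10.0
```

Emit:
{"method": "step_arm", "body": {
  "increments": [
    [[0,0,0],[0,0,0]],
    [[0,0,0],[0,0,0]],
    [[0,0,0],[0,0,0]],
    [[0,0,0],[0,0,0]],
    [[0,0,0],[0,0,0]],
    [[0,0,0.5],[0,0,0]],
    [[0,0,1.5],[0,0,0]],
    [[0,0,2.5],[0,0,0]],
    [[0,0,3],[0,0,0]],
    [[0,0,1],[0,0,0]]
  ],
  "fingers": 0.82
}}

```text
clock: 12.3
tool_pos: [0.5425, 0.0278, 0.0727]
eef_rot: [0.629, 0.777, 0.002, 0.002]
contact_force: [1.2, 0.0, 0.9]
opening: 0.82
finger_force: 0.0
```

Emit:
{"method": "step_arm", "body": {
  "increments": [
    [[0.3,-2,0],[0,0,0]],
    [[0.5,-3,0],[0,0,0]],
    [[0.7,-3,0],[0,0,0]],
    [[0.7,-3,0],[0,0,0]],
    [[0.3,-1.5,0],[0,0,0]],
    [[0,0,0],[0,0,0]],
    [[0,0,0],[0,0,0]],
    [[0,0,0],[0,0,0]],
    [[0,0,0],[0,0,0]],
    [[0,0,0],[0,0,0]]
  ],
  "fingers": 0
}}

```text
clock: 13.3
tool_pos: [0.5656, -0.0957, 0.0692]
eef_rot: [0.628, 0.778, 0.0, -0.0]
contact_force: [-0.3, -0.2, 0.5]
opening: 0.006
finger_force: 0.0
```

Run:
```python
from h import *
p,d,q=tip(); cv2.imwrite("pics/s4.png",p[:,:,::-1]); np.savez("pics/s4.npz",p=p,d=d)
cv2.imwrite("pics/c7.png",cv2.resize(cv2.imread("pics/s4.png")[150:280,250:410],None,fx=4.6,fy=4.6,interpolation=cv2.INTER_CUBIC))
C=cloud("side",d); o=np.argsort(q[:,2])[:6]; print(q[o].round(3).tolist())
pi=p.astype(int); m=(pi[...,0]>pi[...,2]+25)&(pi[...,1]<110)&(C[...,2]>.022)&(C[...,2]<.04)&(np.linalg.norm(C[...,:2]-[.5407,.0275],axis=-1)<.04)
P=C[m];print(m.sum(),P.min(0).round(4),P.max(0).round(4),"ring circle",cv2.minEnclosingCircle((P[P[:,2]>.028][:,:2]*1000).astype(np.float32)))
```

```text
T [ 0.5656 -0.0961  0.0693] F [-0.87 -0.37  0.1 ] op 0.0034191529738799705
[[-0.008, 0.123, -0.039], [-0.008, 0.13, -0.037], [-0.044, 0.116, -0.036], [-0.048, 0.115, -0.036], [-0.014, 0.111, -0.036], [-0.053, 0.111, -0.034]]
219 [5.121e-01 2.000e-04 2.210e-02] [0.5658 0.0523 0.0347] ring circle ((539.6265258789062, 26.310068130493164), 27.615215301513672)
```

View pics/c7.png

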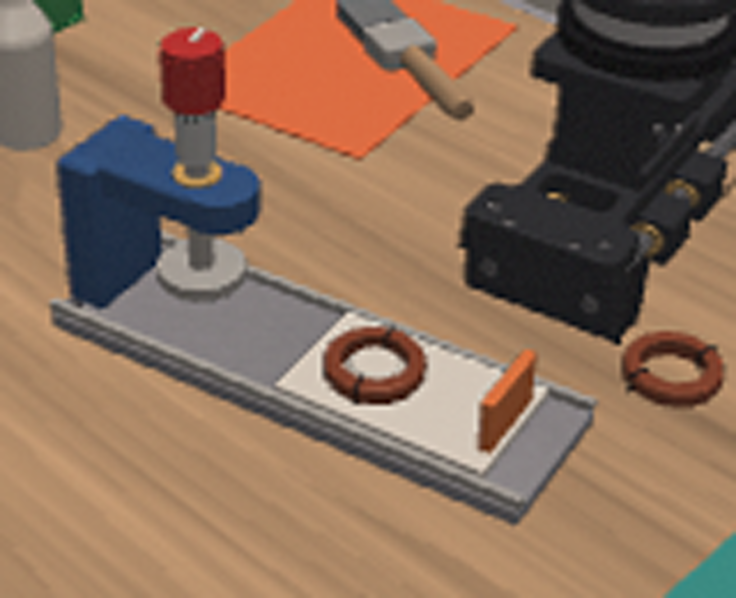

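The ring is flat round the boss, centred at about (0.5396, 0.0263), with the fingers shut behind the tab. I'll lower to tab height, with true tip z at about 34 mm.

Emit:
{"method": "step_arm", "body": {
  "increments": [
    [[0.1,0,-1.6],[0,0,0]],
    [[0,0,-2],[0,0,0]],
    [[0,0,-2],[0,0,0]],
    [[0,0,-1.5],[0,0,0]],
    [[0,0,-0.5],[0,0,0]],
    [[-0.21,0.98,0],[0,0,0]],
    [[-0.21,0.98,0],[0,0,0]],
    [[-0.1,0.49,0],[0,0,0]],
    [[-0.06,0.29,0],[0,0,0]],
    [[-0.06,0.29,0],[0,0,0]]
  ]
}}

```text
clock: 14.35
tool_pos: [0.5606, -0.0664, -0.0062]
eef_rot: [0.629, 0.778, 0.0, 0.0]
contact_force: [0.7, -0.0, -0.2]
opening: 0.002
finger_force: 0.0
```

Emit:
{"method": "step_arm", "body": {
  "increments": [
    [[-0.04,0.2,0],[0,0,0]],
    [[-0.04,0.2,0],[0,0,0]],
    [[-0.04,0.2,0],[0,0,0]],
    [[-0.04,0.2,0],[0,0,0]],
    [[-0.06,0.29,0],[0,0,0]],
    [[-0.06,0.29,0],[0,0,0]],
    [[-0.08,0.39,0],[0,0,0]],
    [[-0.08,0.39,0],[0,0,0]],
    [[-0.1,0.49,0],[0,0,0]],
    [[-0.1,0.49,0],[0,0,0]]
  ]
}}

```text
clock: 15.35
tool_pos: [0.5533, -0.035, -0.0068]
eef_rot: [0.629, 0.778, -0.0, -0.0]
contact_force: [-1.3, -3.0, 1.4]
opening: 0.006
finger_force: 1.4
```

The tray is moving at about 3 N.

Emit:
{"method": "step_arm", "body": {
  "increments": [
    [[-0.11,0.5,0],[0,0,0]],
    [[-0.12,0.6,0],[0,0,0]],
    [[-0.12,0.6,0],[0,0,0]],
    [[-0.12,0.6,0],[0,0,0]],
    [[-0.12,0.6,0],[0,0,0]],
    [[-0.12,0.6,0],[0,0,0]],
    [[-0.11,0.5,0],[0,0,0]],
    [[-0.11,0.5,0],[0,0,0]],
    [[-0.11,0.5,0],[0,0,0]],
    [[-0.11,0.5,0],[0,0,0]]
  ]
}}

```text
clock: 16.35
tool_pos: [0.5423, 0.0199, -0.0068]
eef_rot: [0.629, 0.778, 0.0, 0.0]
contact_force: [-0.8, -3.4, -1.2]
opening: 0.005
finger_force: 1.4
```

Emit:
{"method": "step_arm", "body": {
  "increments": [
    [[-0.06,0.3,0],[0,0,0]],
    [[-0.06,0.3,0],[0,0,0]],
    [[-0.04,0.2,0],[0,0,0]],
    [[-0.04,0.2,0],[0,0,0]],
    [[-0.04,0.2,0],[0,0,0]],
    [[-0.02,0.1,0],[0,0,0]],
    [[-0.02,0.1,0],[0,0,0]],
    [[-0.02,0.1,0],[0,0,0]],
    [[-0.02,0.1,0],[0,0,0]],
    [[-0.02,0.1,0],[0,0,0]]
  ]
}}

```text
clock: 17.35
tool_pos: [0.539, 0.0366, -0.0067]
eef_rot: [0.629, 0.778, 0.0, 0.0]
contact_force: [-2.2, -3.0, -0.3]
opening: 0.006
finger_force: 1.3
```

Emit:
{"method": "step_arm", "body": {
  "increments": [
    [[-0.02,0.1,0],[0,0,0]],
    [[-0.02,0.1,0],[0,0,0]],
    [[-0.02,0.1,0],[0,0,0]],
    [[-0.02,0.1,0],[0,0,0]],
    [[-0.01,0.07,0],[0,0,0]],
    [[-0.01,0.07,0],[0,0,0]],
    [[-0.01,0.05,0],[0,0,0]],
    [[-0.01,0.05,0],[0,0,0]],
    [[0,0,0],[0,0,0]],
    [[0,0,0],[0,0,0]]
  ]
}}

```text
clock: 18.35
tool_pos: [0.5379, 0.0431, -0.0067]
eef_rot: [0.629, 0.778, 0.0, 0.0]
contact_force: [-1.5, -2.0, -1.0]
opening: 0.006
finger_force: 1.0
```

Emit:
{"method": "step_arm", "body": {
  "increments": [
    [[-0.01,0.05,0],[0,0,0]],
    [[-0.01,0.05,0],[0,0,0]],
    [[-0.01,0.05,0],[0,0,0]],
    [[-0.01,0.05,0],[0,0,0]],
    [[-0.01,0.05,0],[0,0,0]],
    [[-0.01,0.05,0],[0,0,0]],
    [[0,0,0],[0,0,0]],
    [[0,0,0],[0,0,0]],
    [[0,0,0],[0,0,0]],
    [[0,0,0],[0,0,0]]
  ]
}}

```text
clock: 19.35
tool_pos: [0.5372, 0.0462, -0.0067]
eef_rot: [0.629, 0.778, 0.0, -0.0]
contact_force: [-1.0, -1.5, 0.1]
opening: 0.006
finger_force: 0.9
```

Emit:
{"method": "step_arm", "body": {
  "increments": [
    [[-0.01,0.05,0],[0,0,0]],
    [[-0.01,0.05,0],[0,0,0]],
    [[-0.01,0.05,0],[0,0,0]],
    [[-0.01,0.05,0],[0,0,0]],
    [[-0.01,0.05,0],[0,0,0]],
    [[-0.01,0.05,0],[0,0,0]],
    [[0,0,0],[0,0,0]],
    [[0,0,0],[0,0,0]],
    [[0,0,0],[0,0,0]],
    [[0,0,0],[0,0,0]]
  ]
}}

```text
clock: 20.35
tool_pos: [0.5366, 0.0488, -0.0067]
eef_rot: [0.629, 0.778, -0.0, 0.0]
contact_force: [-0.1, -2.8, 0.3]
opening: 0.007
finger_force: 1.7
```

Run:
```python
from h import *
p,d,q=tip(); np.savez("pics/s5.npz",p=p,d=d); cv2.imwrite("pics/s5.png",p[:,:,::-1])
C=cloud("side",d);pi=p.astype(int)
m=(pi[...,0]>140)&(pi[...,1]<60)&(pi[...,2]<60)&(np.linalg.norm(C[...,:2]-[.518,.137],axis=-1)<.04)&(C[...,2]>.13)
P=C[m];print("knob",m.sum(),P.min(0).round(4),P.max(0).round(4)); t=P[P[:,2]>P[:,2].max()-.003];print(cv2.minEnclosingCircle((t[:,:2]*1000).astype(np.float32)))
# foot: grey disc points
m=(pi.max(-1)-pi.min(-1)<25)&(pi.min(-1)>110)&(np.linalg.norm(C[...,:2]-[.518,.137],axis=-1)<.04)&(C[...,2]>.034)&(C[...,2]<.07)
P=C[m];print("foot",m.sum(),P.min(0).round(4),P.max(0).round(4))
m=(pi[...,0]>pi[...,2]+25)&(pi[...,1]<110)&(C[...,2]>.022)&(C[...,2]<.04)&(np.linalg.norm(C[...,:2]-[.518,.137],axis=-1)<.05)
P=C[m];print("ring",m.sum(),P.min(0).round(4),P.max(0).round(4),cv2.minEnclosingCircle((P[P[:,2]>.027][:,:2]*1000).astype(np.float32)))
```

```text
T [ 0.5366  0.0488 -0.0067] F [-0.05 -4.64  0.23] op 0.01081270758084012
knob 53 [0.5018 0.1242 0.1849] [0.5314 0.1505 0.1887]
((516.6453247070312, 138.62098693847656), 14.886319160461426)
foot 38 [0.4935 0.1277 0.0456] [0.5181 0.1625 0.0494]
ring 70 [0.4865 0.1116 0.0228] [0.5111 0.1567 0.0394] ((502.7054748535156, 134.47459411621094), 22.3477783203125)
```

Emit:
{"method": "step_arm", "body": {
  "increments": [
    [[-0.01,0.05,0],[0,0,0]],
    [[-0.01,0.05,0],[0,0,0]],
    [[0,0,0],[0,0,0]],
    [[0,0,0],[0,0,0]],
    [[0,0,0],[0,0,0]],
    [[0,0,0],[0,0,0]],
    [[0,0,0],[0,0,0]],
    [[0,0,0],[0,0,0]],
    [[0,0,0],[0,0,0]],
    [[0,0,0],[0,0,0]]
  ]
}}

```text
clock: 21.4
tool_pos: [0.5366, 0.0488, -0.0067]
eef_rot: [0.629, 0.777, -0.0, 0.001]
contact_force: [-0.6, -4.8, -1.4]
opening: 0.007
finger_force: 2.8
```

Emit:
{"method": "step_arm", "body": {
  "increments": [
    [[-0.02,0.1,0],[0,0,0]],
    [[-0.02,0.1,0],[0,0,0]],
    [[0,0,0],[0,0,0]],
    [[0,0,0],[0,0,0]],
    [[0.1,-0.6,0],[0,0,0]],
    [[0.2,-1.5,0],[0,0,0]],
    [[0.4,-2,1],[0,0,0]],
    [[0.4,-2,2],[0,0,0]],
    [[0,0,4],[0,0,0]],
    [[0,0,4],[0,0,0]]
  ]
}}

```text
clock: 22.4
tool_pos: [0.5467, -0.0099, 0.1041]
eef_rot: [0.629, 0.777, -0.0, -0.001]
contact_force: [1.3, -0.3, -0.1]
opening: 0.007
finger_force: 0.0
```

Run:
```python
from h import *
p,d,q=tip(); np.savez("pics/s6.npz",p=p,d=d); cv2.imwrite("pics/s6.png",p[:,:,::-1])
s=r.get_state();print(s["q"].round(2),s["moment"].round(3))
C=cloud("side",d);pi=p.astype(int)
m=(pi[...,0]>150)&(pi[...,2]<70)&(pi[...,1]<120)&(C[...,2]>.024)&(C[...,2]<.056)&(abs(C[...,0]-.535)<.05)&(abs(C[...,1]-.055)<.05)
P=C[m];print("tab",m.sum(),P.min(0).round(4),P.max(0).round(4),np.median(P,0).round(4), np.dot(P[:,:2]-[.5166,.1386],[-.2085,.978]).min().round(4))
```

```text
T [ 0.5508 -0.0096  0.1101] F [ 0.05 -0.89  2.74] op 0.004112424382484016
[-0.14  0.72  0.12  1.89 -0.16  0.53  0.3 ] [-0.002 -0.021  0.005]
tab 26 [0.5112 0.0545 0.0495] [0.5565 0.0696 0.0554] [0.5366 0.0616 0.052 ] -0.0813
```

The tab face is 81 mm behind the axis, where it should be 82, so the tray is home. Next I'll rise above the knob and pre-turn counter-clockwise, so that one grip covers the whole winding.

Emit:
{"method": "step_arm", "body": {
  "increments": [
    [[0,0,3],[0,0,8.5]],
    [[0,0,3],[0,0,8.5]],
    [[0,1,3],[0,0,8.5]],
    [[-0.5,2,0],[0,0,8.5]],
    [[-0.5,2,0],[0,0,8.5]],
    [[-0.5,2,0],[0,0,8.5]],
    [[-0.5,2,0],[0,0,8.5]],
    [[-0.5,2,0],[0,0,8.5]],
    [[-0.5,2,0],[0,0,8.5]],
    [[-0.4,1.8,0],[0,0,8.5]]
  ],
  "fingers": 0.6
}}

```text
clock: 23.45
tool_pos: [0.5127, 0.1403, 0.1934]
eef_rot: [-0.065, 0.998, 0.001, 0.0]
contact_force: [0.3, 0.5, -1.0]
opening: 0.601
finger_force: 0.0
```

Emit:
{"method": "step_arm", "body": {
  "increments": [
    [[0,0,0],[0,0,8.5]],
    [[0,0,0],[0,0,8.5]],
    [[0,0,0],[0,0,8.5]],
    [[0,0,0],[0,0,8.5]],
    [[0,0,0],[0,0,8.5]],
    [[0,0,0],[0,0,8.5]],
    [[0,0,0],[0,0,0]],
    [[0,0,0],[0,0,0]],
    [[0,0,0],[0,0,0]],
    [[0,0,0],[0,0,0]]
  ]
}}

```text
clock: 24.45
tool_pos: [0.513, 0.139, 0.1933]
eef_rot: [-0.485, 0.875, -0.0, 0.0]
contact_force: [0.2, -0.1, -0.7]
opening: 0.6
finger_force: 0.0
```

Run:
```python
from h import *
p,d,q=tip(); np.savez("pics/s7.npz",p=p,d=d); cv2.imwrite("pics/s7.png",p[:,:,::-1])
s=r.get_state();print(s["q"].round(2),s["eef_rot"].round(3),s["moment"].round(3)); print("lowest",np.sort(q[:,2])[:5].round(3))
o=np.argsort(q[:,2])[:6];print(q[o].round(3).tolist())
```

```text
T [0.513  0.1391 0.1933] F [-0.54 -0.21  0.43] op 0.5962305325485606
[-0.02  0.61 -0.54  1.84  0.43  0.8   1.8 ] [-0.485  0.874 -0.     0.   ] [0.088 0.061 0.014]
lowest [-0.163 -0.163 -0.163 -0.163 -0.163]
[[-0.036, 0.046, -0.163], [0.004, 0.05, -0.163], [-0.025, -0.012, -0.163], [-0.034, 0.044, -0.163], [-0.028, 0.044, -0.163], [0.018, 0.054, -0.162]]
```

Counter-clockwise increases q7, so winding clockwise from here has more than 4.5 rad of range. Moving down onto the knob.

Emit:
{"method": "step_arm", "body": {
  "increments": [
    [[0.3,0,0],[0,0,8.5]],
    [[0,0,0],[0,0,8.5]],
    [[0,0,-1],[0,0,6]],
    [[0,0,-1.5],[0,0,0]],
    [[0,0,-1.5],[0,0,0]],
    [[0,0,-1.4],[0,0,0]],
    [[0,0,-1],[0,0,0]],
    [[0,0,-1],[0,0,0]],
    [[0,0,0],[0,0,0]],
    [[0,0,0],[0,0,0]]
  ]
}}

```text
clock: 25.5
tool_pos: [0.5161, 0.1392, 0.1194]
eef_rot: [-0.65, 0.76, 0.0, 0.0]
contact_force: [-0.3, -0.3, -0.7]
opening: 0.599
finger_force: 0.0
```

Run:
```python
from h import *
p,d=snap("side","s8"); s=r.get_state(); print(s["tool_pos"],s["q"].round(2),s["contact_force"].round(2),s["moment"].round(3))
cv2.imwrite("pics/c8.png",cv2.resize(cv2.imread("pics/s8.png")[110:240,230:370],None,fx=4.5,fy=4.5,interpolation=cv2.INTER_CUBIC))
```

```text
[0.51627993 0.1392232  0.11966313] [-0.01  0.74 -0.57  1.9   0.62  0.68  2.03] [-0.51  0.55  0.61] [ 0.127  0.113 -0.054]
```

View pics/c8.png

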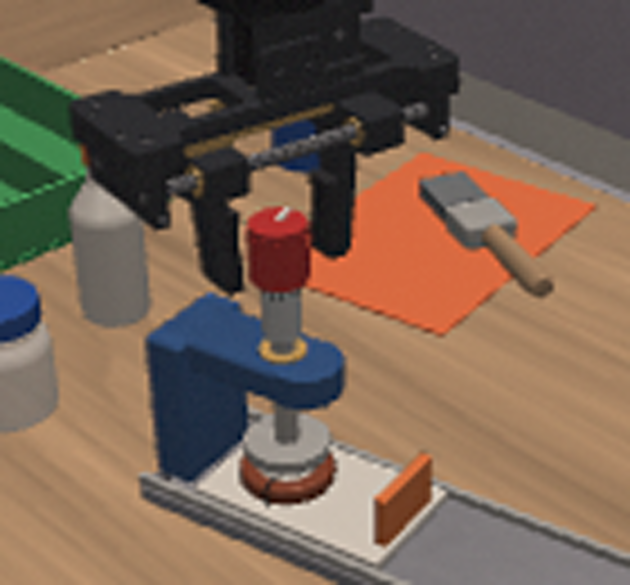

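The fingers straddle the knob with their tips near its lower edge, and the ring is under the foot. Gripping.

Emit:
{"method": "step_arm", "body": {
  "increments": [
    [[0,0,0],[0,0,0]],
    [[0,0,0],[0,0,0]],
    [[0,0,0],[0,0,0]],
    [[0,0,0],[0,0,0]],
    [[0,0,0],[0,0,0]],
    [[0,0,0],[0,0,0]],
    [[0,0,0],[0,0,0]],
    [[0,0,0],[0,0,0]],
    [[0,0,0],[0,0,0]],
    [[0,0,0],[0,0,0]]
  ],
  "fingers": 0.2,
  "grip_force": 15
}}

```text
clock: 26.55
tool_pos: [0.5168, 0.139, 0.1196]
eef_rot: [-0.65, 0.76, -0.0, 0.001]
contact_force: [3.7, -1.6, 4.5]
opening: 0.357
finger_force: 15.0
```

```bash
cat > st.py <<'E'
from h import *
L=[]
for i in range(4):
    r.snapshot("side") if i else None
    L.append(r.get_state())
s=L[-1]; print("T",s["tool_pos"].round(4),"rot",s["eef_rot"].round(3),"q7",s["q"][6].round(2),"F",np.mean([l["contact_force"] for l in L],0).round(2),"M",[l["moment"][2].round(3) for l in L],"op",round(s["opening"],3),round(s["finger_force"],1),s["clock"])
E
python3 st.py
```

```text
T [0.5167 0.1391 0.1196] rot [-0.65   0.76  -0.     0.001] q7 2.03 F [ 3.71 -0.99  4.59] M [np.float64(0.021), np.float64(0.001), np.float64(-0.059), np.float64(-0.046)] op 0.358 15.0 26.7
```

Emit:
{"method": "step_arm", "body": {
  "increments": [
    [[0,0,-0.03],[0,0,-6]],
    [[0,0,-0.03],[0,0,-6]],
    [[0,0,-0.03],[0,0,-6]],
    [[0,0,-0.03],[0,0,-6]],
    [[0,0,-0.03],[0,0,-6]],
    [[0,0,-0.03],[0,0,-6]],
    [[0,0,-0.03],[0,0,-6]],
    [[0,0,-0.03],[0,0,-6]],
    [[0,0,-0.03],[0,0,-6]],
    [[0,0,-0.04],[0,0,-6]]
  ]
}}

```text
clock: 27.7
tool_pos: [0.5164, 0.1394, 0.1164]
eef_rot: [-0.181, 0.984, 0.0, 0.001]
contact_force: [2.7, -0.5, 6.3]
opening: 0.357
finger_force: 15.0
```

```bash
cat >> st.py <<'E'
p,d=r.snapshot("side"); np.savez("pics/last.npz",p=p,d=d); C=cloud("side",d);pi=p.astype(int)
rr=np.linalg.norm(C[...,:2]-[.5166,.1386],axis=-1)
m=(pi.max(-1)-pi.min(-1)<30)&(pi.min(-1)>100)&(rr<.03)&(C[...,2]>.028)&(C[...,2]<.07); z=C[m][:,2]
print("foot z",m.sum(),np.percentile(z,[2,10,50,90]).round(4))
E
python3 st.py
```

```text
T [0.5164 0.1393 0.1164] rot [-0.182  0.983  0.     0.001] q7 1.26 F [ 3.28 -1.05  5.68] M [np.float64(0.047), np.float64(-0.044), np.float64(-0.127), np.float64(-0.11)] op 0.358 15.0 27.85
foot z 145 [0.041  0.0431 0.0447 0.0461]
```

Run:
```python
from h import *
for n in("s8","last"):
    dd=np.load(f"pics/{n}.npz");p,d=dd["p"],dd["d"]; C=cloud("side",d);pi=p.astype(int)
    rr=np.linalg.norm(C[...,:2]-[.5166,.1386],axis=-1)
    m=(pi.max(-1)-pi.min(-1)<30)&(pi.min(-1)>100)&(rr<.03)&(C[...,2]>.028)&(C[...,2]<.07); z=C[m][:,2]; v=np.argwhere(m)
    k=(pi[...,0]>110)&(pi[...,1]<60)&(pi[...,2]<60)&(rr<.03)&(C[...,2]>.13); w=np.argwhere(k)
    print(n,m.sum(),np.percentile(z,[2,10,50,90]).round(4),v.mean(0).round(2),v.max(0),"knob",k.sum(),w.min(0),w.max(0),np.percentile(C[k][:,2],[2,50,98]).round(4))
a,b=[cv2.cvtColor(np.load(f"pics/{n}.npz")["p"],cv2.COLOR_RGB2GRAY) for n in("s8","last")]
# foot disc + screw patch shift
t=a[198:214,283:306]; res=cv2.matchTemplate(b[190:224,276:314],t,cv2.TM_CCOEFF_NORMED); y,x=np.unravel_index(res.argmax(),res.shape);print("shift",x+276-283,y+190-198,res.max(),res[y-1:y+2,x])
```

```text
s8 149 [0.0391 0.0463 0.0479 0.0492] [207.8  293.32] [215 303] knob 65 [156 285] [173 298] [0.1618 0.1871 0.1883]
last 145 [0.041  0.0431 0.0447 0.0461] [208.55 293.41] [216 303] knob 51 [158 285] [165 295] [0.179  0.1837 0.1852]
shift 0 0 0.9132634 [0.7258925 0.9132634 0.8924763]
```

The foot sank 3.2 mm for 1.05 rad, as it should. Winding on in chunks, each well under the slip limit.

Emit:
{"method": "step_arm", "body": {
  "increments": [
    [[0,0,-0.02],[0,0,-5]],
    [[0,0,-0.02],[0,0,-5]],
    [[0,0,-0.02],[0,0,-5]],
    [[0,0,-0.02],[0,0,-5]],
    [[0,0,-0.02],[0,0,-5]],
    [[0,0,-0.02],[0,0,-5]],
    [[0,0,-0.02],[0,0,-5]],
    [[0,0,-0.02],[0,0,-5]],
    [[0,0,0],[0,0,0]],
    [[0,0,0],[0,0,0]]
  ]
}}

```text
clock: 28.9
tool_pos: [0.5163, 0.1396, 0.1144]
eef_rot: [0.163, 0.987, 0.001, 0.0]
contact_force: [4.2, -0.4, 1.1]
opening: 0.358
finger_force: 15.0
```

```bash
python3 st.py
```

```text
T [0.5162 0.1396 0.1144] rot [0.164 0.986 0.001 0.   ] q7 0.79 F [4.49 1.05 0.27] M [np.float64(-0.072), np.float64(-0.127), np.float64(-0.065), np.float64(-0.033)] op 0.357 15.0 29.05
foot z 142 [0.0405 0.0413 0.0426 0.044 ]
```

Emit:
{"method": "step_arm", "body": {
  "increments": [
    [[0,0,0],[0,0,-5]],
    [[0,0,-0.02],[0,0,-5]],
    [[0,0,-0.02],[0,0,-5]],
    [[0,0,-0.02],[0,0,-5]],
    [[0,0,-0.02],[0,0,-5]],
    [[0,0,0],[0,0,0]],
    [[0,0,0],[0,0,0]],
    [[0,0,0],[0,0,0]],
    [[0,0,0],[0,0,0]],
    [[0,0,0],[0,0,0]]
  ]
}}

```text
clock: 30.1
tool_pos: [0.5164, 0.1397, 0.1133]
eef_rot: [0.374, 0.928, 0.001, 0.0]
contact_force: [5.8, 1.8, -4.2]
opening: 0.357
finger_force: 15.0
```

```bash
python3 st.py
```

```text
T [0.5164 0.1397 0.1133] rot [0.374 0.928 0.001 0.   ] q7 0.51 F [ 5.59  2.04 -4.83] M [np.float64(-0.041), np.float64(-0.003), np.float64(-0.013), np.float64(0.007)] op 0.362 15.0 30.25
foot z 142 [0.0394 0.0401 0.0414 0.0426]
```

Emit:
{"method": "step_arm", "body": {
  "increments": [
    [[0,0,-0.02],[0,0,-5]],
    [[0,0,-0.02],[0,0,-5]],
    [[0,0,-0.03],[0,0,-5]],
    [[0,0,-0.03],[0,0,-5]],
    [[0,0,-0.03],[0,0,-5]],
    [[0,0,-0.03],[0,0,-5]],
    [[0,0,0],[0,0,0]],
    [[0,0,0],[0,0,0]],
    [[0,0,0],[0,0,0]],
    [[0,0,0],[0,0,0]]
  ]
}}

```text
clock: 31.3
tool_pos: [0.5169, 0.1399, 0.113]
eef_rot: [0.601, 0.799, 0.001, 0.0]
contact_force: [4.1, 0.9, 7.0]
opening: 0.355
finger_force: 15.0
```

```bash
python3 st.py
```

```text
T [0.5169 0.1399 0.113 ] rot [0.601 0.799 0.001 0.   ] q7 0.17 F [3.66 1.72 7.05] M [np.float64(-0.043), np.float64(-0.002), np.float64(0.002), np.float64(0.027)] op 0.361 15.0 31.45
foot z 142 [0.039  0.04   0.0415 0.0426]
```

The foot has stopped sinking and Fz rose by 12 N, so the ring is clamped and the knob should have been slipping for about 0.4–0.5 rad. I'll take the vertical load off, then check that the knob turned rather than the pads.

Emit:
{"method": "step_arm", "body": {
  "increments": [
    [[0,0,0.03],[0,0,0]],
    [[0,0,0.03],[0,0,0]],
    [[0,0,0],[0,0,0]],
    [[0,0,0],[0,0,0]],
    [[0,0,0],[0,0,0]],
    [[0,0,0],[0,0,0]],
    [[0,0,0],[0,0,0]],
    [[0,0,0],[0,0,0]],
    [[0,0,0],[0,0,0]],
    [[0,0,0],[0,0,0]]
  ]
}}

```text
clock: 32.5
tool_pos: [0.5168, 0.1398, 0.1131]
eef_rot: [0.601, 0.799, 0.001, 0.0]
contact_force: [3.6, 1.3, 3.0]
opening: 0.358
finger_force: 15.0
```

```bash
cat st.py > /tmp/x.py
python3 - <<'E'
exec(open("st.py").read())
print([l["joint_torque"][6].round(4) for l in L])
def mark(p,d):
    C=cloud("side",d);pi=p.astype(int)
    k=(np.linalg.norm(C[...,:2]-[.5166,.1386],axis=-1)<.018)&(C[...,2]>.165)&(C[...,2]<.195)&(pi.min(-1)>110); w=np.argwhere(k)
    for v,u in w: 
        q=C[v,u]-[.5166,.1386,0]; print("  ",u,v,q.round(4),p[v,u],np.degrees(np.arctan2(q[1],q[0])).round())
for n in("s6","s8","last"):
    dd=np.load(f"pics/{n}.npz"); print(n); mark(dd["p"],dd["d"])
E
```

```text
T [0.5168 0.1398 0.1131] rot [0.601 0.799 0.001 0.   ] q7 0.17 F [5.26 2.14 3.4 ] M [np.float64(-0.076), np.float64(0.019), np.float64(0.004), np.float64(-0.02)] op 0.36 15.0 32.65
foot z 143 [0.0391 0.0401 0.0412 0.0426]
[np.float64(-0.0021), np.float64(-0.0021), np.float64(-0.0021), np.float64(-0.0021)]
s6
   293 156 [0.0116 0.0062 0.1878] [207 193 181] 28.0
   294 156 [0.0141 0.0055 0.1871] [169 137 124] 21.0
   292 157 [0.0068 0.0043 0.1877] [207 196 183] 32.0
   293 157 [0.0065 0.0004 0.1894] [180 155 145] 3.0
   291 158 [0.0011 0.0013 0.1884] [197 157 145] 50.0
   292 158 [ 0.0024 -0.0007  0.1887] [162 164 152] -16.0
s8
   293 156 [0.0135 0.0084 0.1862] [208 195 183] 32.0
   294 156 [0.0131 0.0043 0.188 ] [169 135 122] 18.0
   292 157 [0.0064 0.0039 0.188 ] [207 195 183] 31.0
   293 157 [0.009  0.0033 0.1872] [179 154 144] 20.0
   291 158 [0.001  0.0012 0.1885] [199 159 147] 50.0
   292 158 [0.0046 0.0018 0.1869] [161 164 152] 22.0
last
   291 162 [-0.002  -0.0018  0.1802] [203 198 184] -139.0
   292 162 [-0.0006 -0.0037  0.1805] [194 138 127] -99.0
   291 163 [-0.007  -0.0076  0.1819] [205 200 186] -133.0
   292 163 [-0.0062 -0.0101  0.1826] [203 172 160] -121.0
   291 164 [-0.0088 -0.0094  0.1807] [172 135 125] -133.0
   292 164 [-0.0083 -0.0125  0.1818] [196 130 120] -124.0
```

The knob's mark went from about 27° to −128°, so it followed the full 155° of the tool. The foot sank 6.6 mm, which is 2.2 rad. The slip is therefore about 0.5 rad, or two clicks. Letting go and lifting clear.

Emit:
{"method": "step_arm", "body": {
  "increments": [
    [[0,0,0],[0,0,0]],
    [[0,0,0],[0,0,0]],
    [[0,0,0],[0,0,0]],
    [[0,0,0],[0,0,0]],
    [[0,0,0],[0,0,0]],
    [[0,0,1],[0,0,0]],
    [[0,0,2],[0,0,0]],
    [[0,0,3],[0,0,0]],
    [[0,0,3],[0,0,0]],
    [[0,0,2],[0,0,0]]
  ],
  "fingers": 0.65
}}

```text
clock: 33.7
tool_pos: [0.5166, 0.1389, 0.2255]
eef_rot: [0.601, 0.799, 0.001, 0.001]
contact_force: [0.3, 1.4, 0.8]
opening: 0.648
finger_force: 0.0
```

Emit:
{"method": "step_arm", "body": {
  "increments": [
    [[0,0,0],[0,0,0]],
    [[0,0,0],[0,0,0]],
    [[0,0,0],[0,0,0]],
    [[0,0,0],[0,0,0]],
    [[0,0,0],[0,0,0]],
    [[0,0,0],[0,0,0]],
    [[0,0,0],[0,0,0]],
    [[0,0,0],[0,0,0]],
    [[0,0,0],[0,0,0]],
    [[0,0,0],[0,0,0]]
  ]
}}

```text
clock: 34.7
tool_pos: [0.516, 0.139, 0.2228]
eef_rot: [0.601, 0.799, 0.0, 0.0]
contact_force: [0.7, 0.0, 0.4]
opening: 0.65
finger_force: 0.0
```

Run:
```python
exec(open("st.py").read())
k=(rr<.018)&(C[...,2]>.165)&(C[...,2]<.195)&(pi.min(-1)>110)
for v,u in np.argwhere(k):
    q=C[v,u]-[.5166,.1386,0]; print(u,v,q.round(4),np.degrees(np.arctan2(q[1],q[0])).round())
```

```text
T [0.516  0.139  0.2228] rot [0.601 0.799 0.    0.   ] q7 0.12 F [ 0.16  0.28 -0.02] M [np.float64(-0.031), np.float64(-0.055), np.float64(-0.013), np.float64(0.003)] op 0.654 0.0 34.85
foot z 141 [0.0391 0.0399 0.0415 0.0427]
291 162 [-0.0024 -0.0022  0.1806] -137.0
292 162 [-0.0002 -0.0032  0.1801] -93.0
291 163 [-0.0066 -0.0071  0.1815] -133.0
292 163 [-0.0032 -0.0066  0.18  ] -116.0
291 164 [-0.0102 -0.0111  0.182 ] -132.0
292 164 [-0.0062 -0.01    0.1799] -122.0
```

The knob mark and foot height are unchanged after release, and the arm is clear and still. Handing in.

```bash
python3 -c "
from plant import r
print(r.finish_job())"
```

```text
the job is handed in; nothing more can be done
None
```

I've handed the job in at about 35 s, with no verdict returned: the glued ring is flat round the boss, the tray is home, the knob is wound down about two clicks (0.5 rad) past contact, and the arm is clear and touching nothing.

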